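Teach the logger its gauge channels by touch

TASK

The data logger numbers its channels in the order in which the displacement gauges are touched: with shut fingers, lightly press down the plunger of the short gauge (flat disc tip) first, then that of the middle-height gauge (ball tip), then that of the tall gauge (hexagonal tip). Push each plunger straight down by about 10 mm, where it stays, and never near its end stop at 20 mm. Do not grasp, lift, tip or shift the gauges, and leave the other things on the bench where they are.

Things in the scene. Friction and masses are not known exactly. Their poses are not given: they have to be found in the camera images.
- gauge_short: the short gauge: a displacement gauge standing loose and upright on a square steel foot (60x60x14 mm, all in all about 0.9 kg), with an aluminium barrel 25 mm across that ends in a collar 29 mm across, a small plug socket at its back (its +x, to 30 mm from the axis), and a thin upright plunger (8 mm) on the barrel's axis; its tip's top is 80 mm above the bench when the plunger is fully out. Origin: centre of the foot's underside, on the bench; z up along the plunger
- short_tip (a point): centre of the top of the short gauge's plunger tip, which is a flat round disc 26 mm across and 6 mm thick; it moves down with the plunger
- plunger_short (a joint): how far the short gauge's plunger is pushed in, m: 0 fully out, 0.020 on its end stop. It starts 0 to 2 mm in. It moves straight down, starts to move at about 3 N, needs about 5.5 N at 10 mm and 8 N at the end stop, and stays where it is left (from deeper than about 12 mm it creeps back to about 12 mm)
- gauge_middle: the middle gauge: a displacement gauge standing loose and upright on a square steel foot (60x60x14 mm, all in all about 0.9 kg), with an aluminium barrel 25 mm across that ends in a collar 29 mm across, a small plug socket at its back (its +x, to 30 mm from the axis), and a thin upright plunger (8 mm) on the barrel's axis; its tip's top is 105 mm above the bench when the plunger is fully out. Origin: centre of the foot's underside, on the bench; z up along the plunger
- middle_tip (a point): centre of the top of the middle gauge's plunger tip, which is a ball 18 mm across; it moves down with the plunger
- plunger_middle (a joint): how far the middle gauge's plunger is pushed in, m: 0 fully out, 0.020 on its end stop. It starts 0 to 2 mm in. It moves straight down, starts to move at about 3 N, needs about 5.5 N at 10 mm and 8 N at the end stop, and stays where it is left (from deeper than about 12 mm it creeps back to about 12 mm)
- gauge_tall: the tall gauge: a displacement gauge standing loose and upright on a square steel foot (60x60x14 mm, all in all about 0.9 kg), with an aluminium barrel 25 mm across that ends in a collar 29 mm across, a small plug socket at its back (its +x, to 30 mm from the axis), and a thin upright plunger (8 mm) on the barrel's axis; its tip's top is 130 mm above the bench when the plunger is fully out. Origin: centre of the foot's underside, on the bench; z up along the plunger
- tall_tip (a point): centre of the top of the tall gauge's plunger tip, which is a flat-topped hexagon about 20 mm across the flats and 10 mm thick; it moves down with the plunger
- plunger_tall (a joint): how far the tall gauge's plunger is pushed in, m: 0 fully out, 0.020 on its end stop. It starts 0 to 2 mm in. It moves straight down, starts to move at about 3 N, needs about 5.5 N at 10 mm and 8 N at the end stop, and stays where it is left (from deeper than about 12 mm it creeps back to about 12 mm)
- pen_click: bystander: blue ball pen, 145 mm long, 9 mm high, long axis its y; origin at the centre of its underside
- pencil: bystander: green pencil, 136 mm long, 7 mm high, long axis its y; origin at the centre of its underside
- top_cap: bystander: plain grey metal disc, 50 mm across, 22 mm high, near the drawer cabinet; origin at the centre of its underside

How it is judged (in metres and radians):
On the way, in this order (a step that is already met when the one before it is completed fails the run):
1. the short gauge's plunger is pushed in by more than 6 mm while the other two are still out (value of joint plunger_short above 0.006 m and value of joint each of plunger_middle, plunger_tall below 0.004 m), for 0.2 s.
2. then the middle gauge's plunger too, while the tall one is still out (value of joint each of plunger_short, plunger_middle above 0.006 m and value of joint plunger_tall below 0.004 m), for 0.2 s.
3. then the tall gauge's plunger too (value of joint each of plunger_short, plunger_middle, plunger_tall above 0.006 m), for 0.2 s.
At the end, for the whole second after the job is handed in: all three plungers stay pushed in by 6 to 17 mm, and the gauges stand upright at rest on the bench within 20 mm of where they started (all of step 3 and value of joint each of plunger_short, plunger_middle, plunger_tall below 0.017 m and angle between each of gauge_short, gauge_middle, gauge_tall's own z axis and vertical below 0.05 rad and height (world z) of each of gauge_short, gauge_middle, gauge_tall below 0.004 m and distance of each of gauge_short, gauge_middle, gauge_tall from where it was at the start of the episode below 0.02 m and linear speed of each of gauge_short, gauge_middle, gauge_tall below 0.01 m/s); the robot touches nothing.
It fails at once if a plunger is driven deeper than 17 mm (value of joint any of plunger_short, plunger_middle, plunger_tall above 0.017 m).
It fails at once if a gauge is touched with more than 25 N (contact force between any of the fingers, the arm and gauge_short above 25 N or contact force between any of the fingers, the arm and gauge_middle above 25 N or contact force between any of the fingers, the arm and gauge_tall above 25 N).
It fails at once if a gauge is lifted by more than 8 mm, tipped by more than 0.2 rad or shifted by more than 20 mm (height (world z) of any of gauge_short, gauge_middle, gauge_tall above 0.008 m or angle between any of gauge_short, gauge_middle, gauge_tall's own z axis and vertical above 0.2 rad or distance of any of gauge_short, gauge_middle, gauge_tall from where it was at the start of the episode above 0.02 m).
It fails at once if a bystander is moved by more than 20 mm (distance of any of pen_click, pencil, top_cap from where it was at the start of the episode above 0.02 m).
It also fails if it takes over 48 s, if anything falls off the work surface, if the arm or the gripper's body presses on something with over 40 N, if the wrist force passes 120 N, or if a joint passes its speed limit or range.

ROBOT

A 7-joint arm with a two-finger parallel gripper is mounted at the origin on a cart in front of the work surface, level with it; the furniture and walls round the work are solid. World frame = base frame: x ahead of the robot, y to its left, z up, the work surface at z = 0. Lengths are in m, angles in degrees, forces in N, time in s.
With the tool pointing down it reaches from about 0.4 to 0.85 m from the base axis. Payload 6.9 kg.
Tool frame: the origin (TCP) lies midway between the tips of the shut fingers; the grasp point (between the pads) lies 19 mm behind it; z points along the fingers, y is the line along which they close (so a half turn about z gives the same grasp; the last joint's range is limited). The gripper opens to 85 mm and grips with 20 to 120 N. Pads are 22 mm wide; open, the fingers measure 114 mm over their backs; the gripper's body (76 mm by 85 mm) begins 54 mm behind the grasp point. The pads swing forward as they close: fully open they stand 13 mm farther back than shut.
Start: joints at [-57.324, 29.078, -13.613, 85.955, 7.202, 65.827, -8.869], TCP at [0.28, 0.559, 0.231] pointing down, gripper open.
Joint ranges: [-176.47, 176.47], [-13.61, 117.27], [-81.72, 77.17], [0.22, 143.17], [-87.28, 267.28], [10, 112.55], [-165.47, 165.47]. Speed limits (degrees/s): [136.94, 136.94, 180, 180, 180, 180, 180].

INTERFACE

Orientations are given as [roll, pitch, yaw] about the fixed x, y, z axes, in that order (R = Rz(yaw) Ry(pitch) Rx(roll)).
In Python, from cell import bot gives the robot as it stands.
- The arm moves only by the tool step_arm, never from a script. Its argument "commands" is a list that holds one entry, the list of rows, each a list of 5 numbers: the shift along the tool's x, y, z in mm, then the turn about the tool's z in degrees, then the closure, from 0 (fully open) to 1 (shut). In form: [[[x, y, z, yaw, fingers], ...]]. A call has 1 to 5 rows; each row is the pose to reach, as a shift and turn from the pose commanded when the call began, along the tool's axes at that moment; what a row does not reach only later rows make up. A row lasts 1/8 s, in which the tool goes at most 62.5 mm and 10.7 degrees, less where a joint would pass 70% of its speed; a pose out of reach is approached as far as the arm can. A call with a gripper value outside its range is refused whole. The fingers move at their own pace and stop on an object; "grip_force" is the grip in N (left out, the last holds). Time passes only in rows, so rows that repeat a pose let the fingers close. It gives the time, the measured TCP pose, the force, the opening and the grip force at its end, in the units of the state.
- bot.sense(): the state, without advancing time (a new reading comes with each control period).
- bot.get_image(name): name is "scene" or "top"; returns a dict with "image" (420x560x3 uint8, blue, green, red), "range_z" (420x560 float32, m along the optical axis (not along the pixel's ray), 0 where there is no reading), "mtx" (3x3 intrinsics, pixels), "R" (3x3) and "t" (3): a world point X has camera coordinates R X + t. Camera axes: x right, y down, z forward; pixel columns grow to the right and rows downward; lengths in m; the calibration is good to about 2 mm. A picture is of the moment at which its call begins.
- bot.finish_job(): hands the job in; it is judged then, once.
The state is a dict: "t": time; "q": joint angles; "qvel": joint speeds; "tau": joint torques, N m; "tcp_pos": TCP position; "tool_rot": TCP orientation; "wrist_force": force on the tool from outside, world axes, zero at the start; "torque": the same for the moment, N m; "grip_width": finger opening in m; "grasp_force": force on a finger pad.
Only numpy, scipy, OpenCV 4.12 (cv2) and the standard library are available. Lean on these libraries where they do the work, as an engineer would, in place of code of your own. Each camera call takes 0.05 s, during which the arm holds its last target. There are 200 camera calls.

## Working session

There is one attempt and no reset: what is moved stays moved. The work goes in short steps, Python scripts to look and compute and a tool call to move; the robot and the scene stay as the last step left them, time stands still between calls to the robot, and variables do not carry over. Pictures are saved under pics/ and viewed, at most 10 in all, crops included, and the job is handed in when it is done.

Besides the shell and the picture viewer there is one more tool, called by a JSON object that holds its "api" and its "payload". step_arm: Moves the arm, as the interface text tells. Its arguments: {"type":"object","properties":{"commands":{"type":"array","items":{"type":"array","items":{"type":"array","items":{"type":"number"}}}},"grip_force":{"type":"number"}},"required":["commands"]}

```bash
mkdir -p pics; python3 - <<'E'
from cell import bot
import cv2,numpy as np
for n in ("scene","top"):
    d=bot.get_image(n); cv2.imwrite(f"pics/{n}0.png",d["image"]); np.savez(f"{n}0.npz",**d)
    print(n,d["mtx"].tolist(),d["R"].round(3).tolist(),d["t"].round(3).tolist())
s=bot.sense(); print(s["t"],s["tcp_pos"],s["tool_rot"],s["wrist_force"])
E
```

```text
scene [[510.9427200908402, 0.0, 283.4898851788345], [0.0, 510.9427200908402, 215.2446387473392], [0.0, 0.0, 1.0]] [[0.814, -0.58, 0.02], [-0.259, -0.393, -0.883], [0.52, 0.714, -0.47]] [-0.34, 0.276, 0.545]
top [[408.3757434304038, 0.0, 277.97532449807426], [0.0, 408.3757434304038, 208.89159395145992], [0.0, 0.0, 1.0]] [[0.012, -1.0, -0.01], [-0.993, -0.011, -0.119], [0.119, 0.011, -0.993]] [0.099, 0.492, 0.898]
0.1 [0.28002343 0.5582325  0.23050128] [-1.79905459e+02  2.60818088e-03  1.53368750e+02] [-0.84494983 -0.52619573 -0.44278132]
```

View pics/scene0.png

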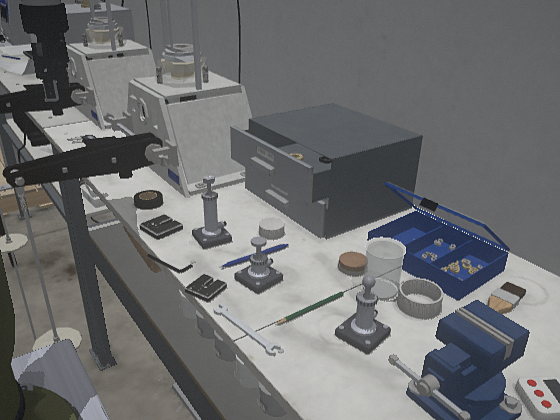

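View pics/top0.png

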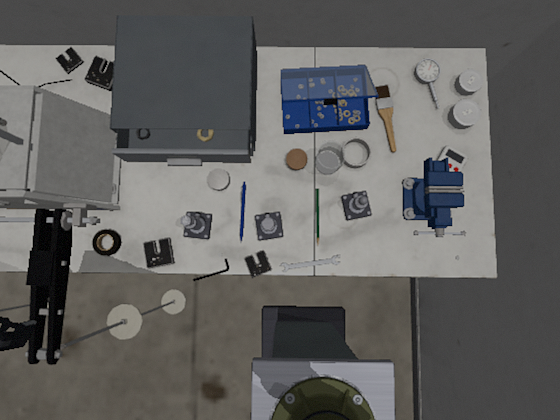

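The scene view shows the hexagon tip (tall) at about (209,180), the disc tip (short) at (259,241) and the ball tip (middle) at (369,286). In the top view they are near (190,222), (267,222) and (357,200). Next I'll locate the tips by depth.

```bash
cat > h.py <<'E'
import numpy as np,cv2
def cloud(d):
    z=d["range_z"]; v,u=np.mgrid[:z.shape[0],:z.shape[1]]
    K=d["mtx"]; p=np.stack([(u-K[0,2])/K[0,0]*z,(v-K[1,2])/K[1,1]*z,z],-1)
    P=(p-d["t"])@d["R"]; P[z==0]=np.nan; return P
def proj(d,X):
    c=d["R"]@np.array(X)+d["t"]; p=d["mtx"]@c; return (p[:2]/p[2]).round(1)
E
python3 - <<'E'
from h import *
np.set_printoptions(precision=4,suppress=True)
C={}
for n in("scene","top"):
    d=np.load(n+"0.npz"); P=cloud(d); C[n]=(d,P)
    print(n,"tcp px",proj(d,[.28,.558,.231]), "bench z",np.nanmedian(P[...,2][(P[...,0]>.4)&(P[...,0]<.6)&(abs(P[...,1])<.3)&(P[...,2]<.03)]))
seeds={"short":(267,222,.08),"middle":(357,200,.105),"tall":(190,222,.13)}
for k,(u,v,h) in seeds.items():
    d,P=C["top"]; c=P[v-25:v+25,u-25:u+25].reshape(-1,3)
    ctr=None
    for n in("top","scene"):
        Q=C[n][1].reshape(-1,3)
        if ctr is None:
            s=c[(c[:,2]>h-.012)&(c[:,2]<h+.01)]; ctr=np.median(s,0)
        near=Q[np.hypot(*(Q[:,:2]-ctr[:2]).T)<.05]
        s=near[(near[:,2]>h-.007)&(near[:,2]<h+.01)]
        f=near[(near[:,2]>.01)&(near[:,2]<.018)]
        print(k,n,len(s),"med",np.median(s,0),"mid",(s.min(0)+s.max(0))/2,"zmax",s[:,2].max(),"foot mid",(f.min(0)+f.max(0))/2,f.max(0)-f.min(0))
# heights map around corridor
P=C["top"][1].reshape(-1,3)
for x0 in np.arange(.2,.75,.1):
    print(round(x0,1),[ (round(y0,1),round(float(np.nanmax(np.r_[-9,P[(P[:,0]>=x0)&(P[:,0]<x0+.1)&(P[:,1]>=y0)&(P[:,1]<y0+.1),2]])),2)) for y0 in np.arange(-.3,.7,.1)])
E
```

```text
scene tcp px [ 59.  100.7] bench z 6.196200007393907e-06
top tcp px [ 13.7 312.8] bench z -0.0006299422113371058
short top 111 med [0.4543 0.1269 0.078 ] mid [0.4554 0.1259 0.0782] zmax 0.082472833758523 foot mid [0.4553 0.1272 0.014 ] [0.0653 0.0654 0.0079]
short scene 134 med [0.4505 0.1209 0.0785] mid [0.452  0.1229 0.077 ] zmax 0.08072739992036389 foot mid [0.4519 0.1202 0.014 ] [0.066  0.0635 0.0079]
middle top 44 med [ 0.5046 -0.0743  0.1017] mid [ 0.5044 -0.0747  0.1017] zmax 0.1053821266568583 foot mid [ 0.5051 -0.0747  0.0139] [0.068  0.0672 0.0079]
middle scene 85 med [ 0.5004 -0.0811  0.1014] mid [ 0.501  -0.0801  0.102 ] zmax 0.10577155422356407 foot mid [ 0.502  -0.0802  0.0139] [0.069  0.0668 0.0079]
tall top 91 med [0.4541 0.2911 0.129 ] mid [0.4541 0.2919 0.1272] zmax 0.13132673336517775 foot mid [0.4545 0.292  0.014 ] [0.0623 0.0623 0.0079]
tall scene 81 med [0.4508 0.2858 0.129 ] mid [0.4524 0.2876 0.127 ] zmax 0.1309776754811712 foot mid [0.4514 0.2871 0.014 ] [0.0625 0.0625 0.0079]
0.2 [(np.float64(-0.3), -0.93), (np.float64(-0.2), -0.93), (np.float64(-0.1), -0.93
[... 766 characters left out ...]
1), 0.11), (np.float64(0.0), 0.08), (np.float64(0.1), 0.17), (np.float64(0.2), 0.17), (np.float64(0.3), 0.17), (np.float64(0.4), 0.17), (np.float64(0.5), 0.27), (np.float64(0.6), 0.23)]
0.6 [(np.float64(-0.3), 0.09), (np.float64(-0.2), 0.04), (np.float64(-0.1), 0.08), (np.float64(0.0), 0.08), (np.float64(0.1), 0.17), (np.float64(0.2), 0.17), (np.float64(0.3), 0.18), (np.float64(0.4), 0.17), (np.float64(0.5), 0.21), (np.float64(0.6), 0.23)]
0.7 [(np.float64(-0.3), 0.04), (np.float64(-0.2), 0.13), (np.float64(-0.1), 0.14), (np.float64(0.0), 0.14), (np.float64(0.1), 0.17), (np.float64(0.2), 0.17), (np.float64(0.3), 0.17), (np.float64(0.4), 0.17), (np.float64(0.5), 0.2), (np.float64(0.6), 0.22)]
```

```bash
python3 - <<'E'
from h import *
np.set_printoptions(precision=2,suppress=True)
for n,L in(("top",[(48,220),(48,260),(48,300),(48,350),(12,318),(20,340),(75,215),(5,335)]),("scene",[(45,20),(45,70),(65,95),(85,165),(20,100),(20,175),(150,150)])):
    P=cloud(np.load(n+"0.npz"))
    for u,v in L: print(n,u,v,P[v,u])
E
```

```text
top 48 220 [0.45 0.59 0.1 ]
top 48 260 [0.37 0.56 0.13]
top 48 300 [0.29 0.57 0.11]
top 48 350 [0.19 0.56 0.11]
top 12 318 [ 0.09  1.32 -0.94]
top 20 340 [0.25 0.5  0.3 ]
top 75 215 [0.46 0.53 0.11]
top 5 335 [0.26 0.49 0.34]
scene 45 20 [0.27 0.52 0.38]
scene 45 70 [0.53 1.9  0.01]
scene 65 95 [0.42 1.12 0.1 ]
scene 85 165 [0.31 0.55 0.09]
scene 20 100 [0.29 1.11 0.1 ]
scene 20 175 [0.18 0.56 0.1 ]
scene 150 150 [0.45 0.55 0.1 ]
```

{"api": "step_arm", "payload": {"commands": [[[0,0,0,0,1],[0,0,0,0,1],[0,0,0,0,1],[0,0,0,0,1],[0,0,0,0,1]]], "grip_force": 20}}

```text
t: 0.72
tcp_pos: [0.2802, 0.5587, 0.2313]
tool_rot: [180.0, 0.0, 153.4]
wrist_force: [-0.4, -0.6, -0.2]
grip_width: -0.0
grasp_force: 0.0
```

{"api": "step_arm", "payload": {"commands": [[[-35,-31,0,0,1],[-70,-62,0,0,1],[-105,-93,0,0,1],[-140,-124,0,0,1],[-175,-155,0,0,1]]]}}

```text
t: 1.35
tcp_pos: [0.3676, 0.3403, 0.2315]
tool_rot: [180.0, 0.0, 153.4]
wrist_force: [1.5, -0.4, -0.6]
grip_width: 0.0006
grasp_force: 0.0
```

{"api": "step_arm", "payload": {"commands": [[[-35,-31,0,0,1],[-70,-62,0,0,1],[-105,-93,0,0,1],[-140,-124,0,0,1],[-175,-156,0,0,1]]]}}

```text
t: 1.98
tcp_pos: [0.4542, 0.1225, 0.2316]
tool_rot: [180.0, 0.0, 153.4]
wrist_force: [0.2, 0.5, -0.4]
grip_width: 0.0001
grasp_force: 0.0
```

{"api": "step_arm", "payload": {"commands": [[[0,0,30,0,1],[0,0,60,0,1],[0,0,90,0,1],[0,0,110,0,1],[0,0,110,0,1]]]}}

```text
t: 2.6
tcp_pos: [0.4528, 0.1236, 0.1203]
tool_rot: [-179.9, -0.1, 153.4]
wrist_force: [-0.8, 0.4, 0.6]
grip_width: -0.0001
grasp_force: 0.0
```

```bash
python3 - <<'E'
from cell import bot
from h import *
s=bot.sense(); print(s["t"],s["tcp_pos"],s["tool_rot"],s["wrist_force"])
out=[]
for n in("scene","top"):
    d=bot.get_image(n); np.savez(n+"1.npz",**d); im=d["image"].copy()
    u,v=proj(d,s["tcp_pos"]); print(n,u,v)
    w=50; u0,v0=int(u)-w,int(v)-w
    c=cv2.resize(im[v0:v0+2*w,u0:u0+2*w],(400,400),interpolation=cv2.INTER_CUBIC)
    cv2.circle(c,(int((u-u0)*4),int((v-v0)*4)),3,(0,0,255),-1); out.append(c)
cv2.imwrite("pics/s1.png",np.hstack(out))
E
```

```text
2.6 [0.45284346 0.12356501 0.12034245] [-1.79895671e+02 -1.12772614e-01  1.53374143e+02] [-0.84184408  0.41996256  0.59624783]
scene 258.2 217.7
top 267.9 221.9
```

View pics/s1.png

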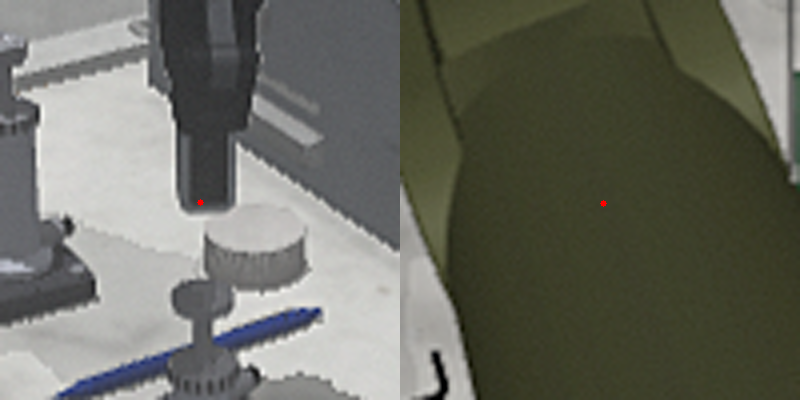

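Scene crop: the fingertip bottom centre is at about column 207 and the disc centre at 202, so they're aligned to within about 2 mm. In the top view the arm hides the tip. Now I'll descend.

{"api": "step_arm", "payload": {"commands": [[[1,1,15,0,1],[2,1,27,0,1],[2,1,33,0,1],[2,1,36,0,1],[2,1,36,0,1]]]}}

```text
t: 3.32
tcp_pos: [0.4523, 0.1256, 0.0853]
tool_rot: [-180.0, -0.0, 153.4]
wrist_force: [-0.6, -0.0, 0.3]
grip_width: -0.0003
grasp_force: 0.0
```

{"api": "step_arm", "payload": {"commands": [[[0,0,2,0,1],[0,0,4,0,1],[0,0,6,0,1],[0,0,8,0,1],[0,0,8,0,1]]]}}

```text
t: 3.95
tcp_pos: [0.4523, 0.1256, 0.0772]
tool_rot: [-180.0, -0.0, 153.4]
wrist_force: [-0.2, 0.5, -0.2]
grip_width: -0.0
grasp_force: 0.0
```

{"api": "step_arm", "payload": {"commands": [[[0,0,1.5,0,1],[0,0,3,0,1],[0,0,4,0,1],[0,0,4,0,1]]]}}

```text
t: 4.45
tcp_pos: [0.4523, 0.1256, 0.0732]
tool_rot: [-180.0, -0.0, 153.4]
wrist_force: [-0.6, 0.3, 2.3]
grip_width: 0.0
grasp_force: 1.2
```

{"api": "step_arm", "payload": {"commands": [[[0,0,1.5,0,1],[0,0,3,0,1],[0,0,3,0,1]]]}}

```text
t: 4.82
tcp_pos: [0.4523, 0.1256, 0.0701]
tool_rot: [-180.0, -0.0, 153.4]
wrist_force: [-0.7, -0.3, 2.4]
grip_width: -0.0002
grasp_force: 1.0
```

```bash
python3 - <<'E'
from cell import bot
from h import *
s=bot.sense(); print(s["t"],s["tcp_pos"],s["wrist_force"])
d=bot.get_image("scene"); np.savez("scene2.npz",**d)
u,v=proj(d,s["tcp_pos"]); u0,v0=int(u)-40,int(v)-30
cv2.imwrite("pics/s2.png",cv2.resize(d["image"][v0:v0+60,u0:u0+80],(800,600),interpolation=cv2.INTER_CUBIC))
E
```

```text
4.825 [0.45229501 0.12559348 0.0701286 ] [-0.74237968 -0.26754874  2.36331922]
```

View pics/s2.png

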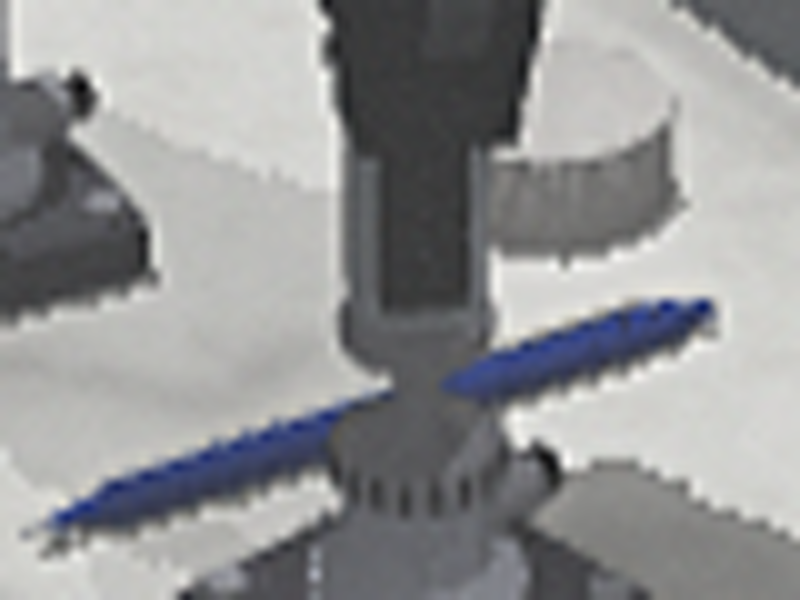

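The finger pads sit centred on the disc (around (415,320) in the crop), and the plunger is pushed in. I'll retract, check the depth, then move above the middle gauge.

{"api": "step_arm", "payload": {"commands": [[[0,0,-3,0,1],[0,0,-20,0,1],[0,0,-50,0,1],[0,0,-80,0,1],[0,0,-90,0,1]]]}}

```text
t: 5.5
tcp_pos: [0.453, 0.1258, 0.1618]
tool_rot: [179.9, 0.1, 153.4]
wrist_force: [-0.1, 0.2, -0.7]
grip_width: -0.0
grasp_force: 0.0
```

{"api": "step_arm", "payload": {"commands": [[[-34,-40,0,0,1],[-68,-80,0,0,1],[-102,-120,0,0,1],[-134,-158,0,0,1],[-134,-158,10,0,1]]]}}

```text
t: 6.12
tcp_pos: [0.5017, -0.0805, 0.1497]
tool_rot: [-179.9, 0.1, 153.0]
wrist_force: [0.1, 1.0, -0.7]
grip_width: -0.0001
grasp_force: 0.0
```

{"api": "step_arm", "payload": {"commands": [[[0,0,10,0,1],[0,0,20,0,1],[0,0,25,0,1],[0,0,25,0,1]]]}}

```text
t: 6.62
tcp_pos: [0.501, -0.075, 0.1249]
tool_rot: [-180.0, -0.1, 153.4]
wrist_force: [0.4, -0.6, 0.3]
grip_width: -0.0001
grasp_force: 0.0
```

```bash
cat > look.py <<'E'
from cell import bot
from h import *
import sys
np.set_printoptions(precision=4,suppress=True)
G={"short":(.452,.1225,.08),"middle":(.501,-.0802,.105),"tall":(.452,.2876,.13)}
def meas(d,which):
    Q=cloud(d).reshape(-1,3)
    for k in which:
        x,y,h=G[k]; q=Q[np.hypot(Q[:,0]-x,Q[:,1]-y)<.012]
        t=q[(q[:,2]<h+.006)&(q[:,2]>h-.03)]; tt=np.sort(t[:,2])
        n=Q[np.hypot(Q[:,0]-x,Q[:,1]-y)<.05]; f=n[(n[:,2]>.01)&(n[:,2]<.018)]
        print(k,"top z pct",np.percentile(tt,[50,80,90,97]),"foot",((f.min(0)+f.max(0))/2)[:2])
def crop(d,s,name):
    u,v=proj(d,s["tcp_pos"]); u0,v0=int(u)-40,int(v)-25
    cv2.imwrite(name,cv2.resize(d["image"][v0:v0+60,u0:u0+80],(800,600),interpolation=cv2.INTER_CUBIC))
    print("tcp in crop",(u-u0)*10,(v-v0)*10)
E
python3 - <<'E'
from look import *
meas(np.load("scene0.npz"),G)
s=bot.sense(); print(s["t"],s["tcp_pos"],s["wrist_force"])
d=bot.get_image("scene"); np.savez("scene3.npz",**d)
meas(d,["short","tall"]); crop(d,s,"pics/s3.png")
E
```

```text
short top z pct [0.0777 0.079  0.0794 0.0797] foot [0.4519 0.1202]
middle top z pct [0.0976 0.102  0.1036 0.1046] foot [ 0.502  -0.0802]
tall top z pct [0.1252 0.1297 0.1303 0.1305] foot [0.4514 0.2871]
6.625 [ 0.501  -0.075   0.1249] [ 0.3682 -0.5979  0.2965]
short top z pct [0.0693 0.0705 0.0707 0.0711] foot [0.4517 0.1205]
tall top z pct [0.1254 0.1297 0.1303 0.1306] foot [0.4514 0.2882]
tcp in crop 406.0000000000002 253.99999999999977
```

View pics/s3.png

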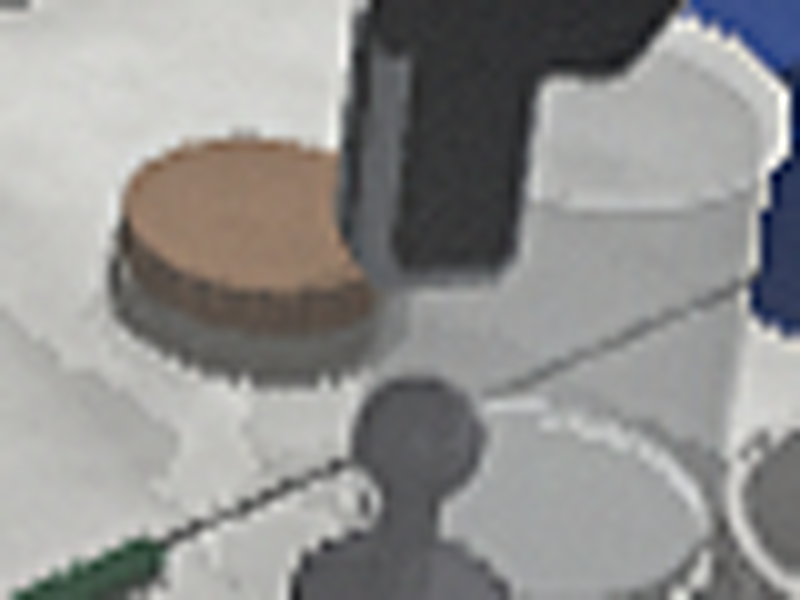

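Ball at (418,435) in the crop, fingertip bottom at about (437,270). Perspective accounts for about 20 px, so they're aligned. The short gauge is at about 9–10 mm. Pressing the middle one now.

{"api": "step_arm", "payload": {"commands": [[[0,0,6,0,1],[0,0,12,0,1],[0,0,16,0,1],[0,0,18,0,1],[0,0,18,0,1]]]}}

```text
t: 7.3
tcp_pos: [0.5012, -0.0758, 0.1071]
tool_rot: [-180.0, -0.0, 153.4]
wrist_force: [-0.9, -0.2, -0.5]
grip_width: -0.0003
grasp_force: 0.0
```

{"api": "step_arm", "payload": {"commands": [[[0,0,1.5,0,1],[0,0,3,0,1],[0,0,4.5,0,1],[0,0,6,0,1],[0,0,6,0,1]]]}}

```text
t: 7.92
tcp_pos: [0.5014, -0.0758, 0.1013]
tool_rot: [180.0, 0.0, 153.4]
wrist_force: [0.8, -0.2, 2.4]
grip_width: -0.0
grasp_force: 1.2
```

{"api": "step_arm", "payload": {"commands": [[[0,0,1.5,0,1],[0,0,3,0,1],[0,0,4.5,0,1],[0,0,6,0,1],[0,0,6,0,1]]]}}

```text
t: 8.55
tcp_pos: [0.5013, -0.0758, 0.0952]
tool_rot: [-180.0, 0.0, 153.4]
wrist_force: [-0.3, -0.3, 4.0]
grip_width: -0.0002
grasp_force: 1.6
```

```bash
python3 - <<'E'
from look import *
s=bot.sense(); print(s["t"],s["tcp_pos"],s["wrist_force"])
d=bot.get_image("scene"); crop(d,s,"pics/s4.png"); meas(d,["short","middle","tall"])
E
```

```text
8.55 [ 0.5013 -0.0758  0.0952] [-0.2661 -0.2994  4.0018]
tcp in crop 401.0000000000002 256.0000000000002
short top z pct [0.0695 0.0704 0.0708 0.0712] foot [0.4524 0.1211]
middle top z pct [0.0937 0.1058 0.108  0.1098] foot [ 0.5023 -0.0795]
tall top z pct [0.1248 0.1299 0.1301 0.1306] foot [0.4516 0.2867]
```

View pics/s4.png

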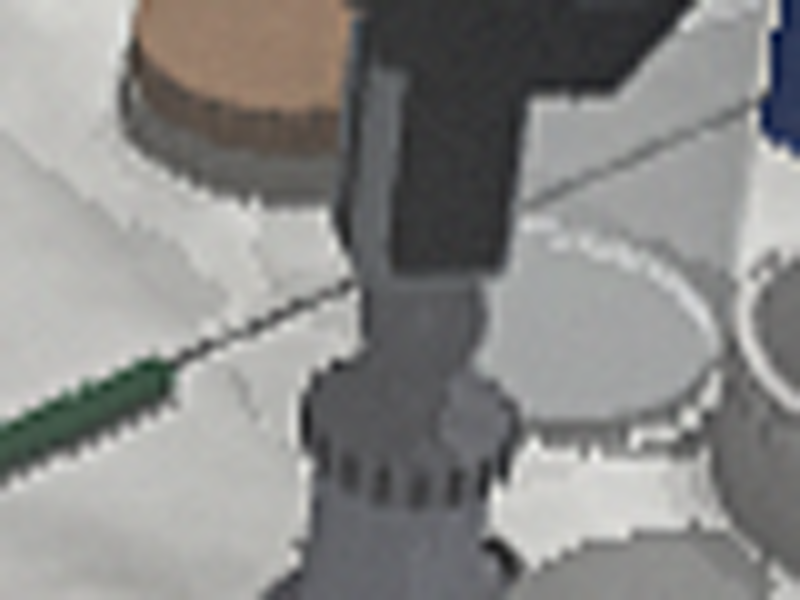

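The finger is pressing the ball centrally, at about 10 mm. Now up and over to the tall gauge.

{"api": "step_arm", "payload": {"commands": [[[0,0,-3,0,1],[0,0,-20,0,1],[0,0,-50,0,1],[0,0,-80,0,1],[0,0,-90,0,1]]]}}

```text
t: 9.22
tcp_pos: [0.5017, -0.0758, 0.1867]
tool_rot: [180.0, 0.1, 153.4]
wrist_force: [1.0, 1.0, -0.2]
grip_width: -0.0003
grasp_force: 0.0
```

{"api": "step_arm", "payload": {"commands": [[[23,34,0,0,1],[46,68,0,0,1],[69,102,0,0,1],[92,136,0,0,1],[115,170,0,0,1]]]}}

```text
t: 9.85
tcp_pos: [0.4738, 0.1289, 0.1844]
tool_rot: [-179.9, -0.1, 153.4]
wrist_force: [0.2, -0.1, 0.1]
grip_width: -0.0001
grasp_force: 0.0
```

{"api": "step_arm", "payload": {"commands": [[[23,34,0,0,1],[46,68,0,0,1],[69,102,0,0,1],[93,136,0,0,1],[93,136,0,0,1]]]}}

```text
t: 10.48
tcp_pos: [0.4506, 0.2947, 0.1842]
tool_rot: [180.0, -0.1, 153.7]
wrist_force: [-0.5, -0.5, -0.1]
grip_width: 0.0002
grasp_force: 0.0
```

{"api": "step_arm", "payload": {"commands": [[[0,0,10,0,1],[0,0,20,0,1],[0,0,30,0,1],[0,0,35,0,1],[0,0,35,0,1]]]}}

```text
t: 11.1
tcp_pos: [0.4524, 0.2907, 0.1498]
tool_rot: [-180.0, -0.0, 153.3]
wrist_force: [-0.2, -1.2, 0.8]
grip_width: -0.0001
grasp_force: 0.0
```

```bash
python3 - <<'E'
from look import *
s=bot.sense(); print(s["t"],s["tcp_pos"],s["wrist_force"])
d=bot.get_image("scene"); crop(d,s,"pics/s5.png"); meas(d,["short","middle"])
E
```

```text
11.1 [0.4524 0.2907 0.1498] [-0.2271 -1.226   0.7591]
tcp in crop 401.9999999999999 254.00000000000006
short top z pct [0.0693 0.0705 0.0709 0.0713] foot [0.4526 0.1208]
middle top z pct [0.0899 0.0936 0.0944 0.0953] foot [ 0.5022 -0.0799]
```

View pics/s5.png

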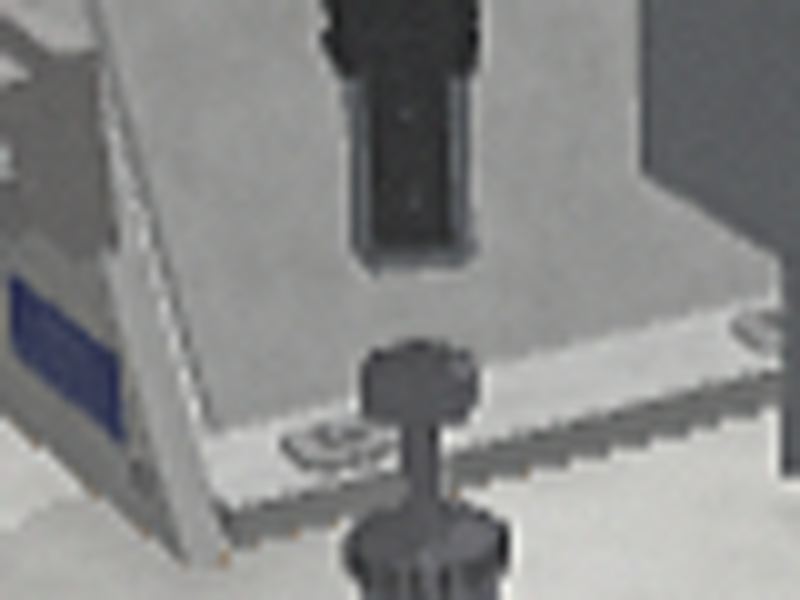

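The finger (centre about 415) is above the hex tip (centre about 420), so it's aligned. The middle gauge holds at about 10 mm. Pressing the tall one.

{"api": "step_arm", "payload": {"commands": [[[0,0,6,0,1],[0,0,12,0,1],[0,0,16,0,1],[0,0,18,0,1],[0,0,18,0,1]]]}}

```text
t: 11.78
tcp_pos: [0.4524, 0.291, 0.1321]
tool_rot: [-180.0, -0.0, 153.4]
wrist_force: [0.0, -1.1, 0.5]
grip_width: -0.0001
grasp_force: 0.0
```

{"api": "step_arm", "payload": {"commands": [[[0,0,1.5,0,1],[0,0,3,0,1],[0,0,4.5,0,1],[0,0,6,0,1],[0,0,6,0,1]]]}}

```text
t: 12.4
tcp_pos: [0.4526, 0.2911, 0.1263]
tool_rot: [180.0, 0.0, 153.4]
wrist_force: [-0.2, 0.1, 2.6]
grip_width: 0.0
grasp_force: 1.0
```

{"api": "step_arm", "payload": {"commands": [[[0,0,1.5,0,1],[0,0,3,0,1],[0,0,4.5,0,1],[0,0,6,0,1],[0,0,6,0,1]]]}}

```text
t: 13.02
tcp_pos: [0.4526, 0.2911, 0.1201]
tool_rot: [180.0, 0.0, 153.4]
wrist_force: [-0.1, -0.3, 2.1]
grip_width: -0.0002
grasp_force: 1.3
```

{"api": "step_arm", "payload": {"commands": [[[0,0,0,0,1],[0,0,-5,0,1],[0,0,-30,0,1],[0,0,-60,0,1],[0,0,-80,0,1]]]}}

```text
t: 13.65
tcp_pos: [0.4524, 0.291, 0.2016]
tool_rot: [180.0, 0.0, 153.4]
wrist_force: [-0.2, 0.2, -1.0]
grip_width: -0.0001
grasp_force: 0.0
```

{"api": "step_arm", "payload": {"commands": [[[0,0,0,0,1],[0,0,0,0,1]]]}}

```text
t: 13.9
tcp_pos: [0.452, 0.2906, 0.1995]
tool_rot: [-179.9, -0.0, 153.4]
wrist_force: [0.2, -0.5, -0.2]
grip_width: -0.0
grasp_force: 0.0
```

```bash
python3 - <<'E'
from look import *
s=bot.sense(); print(s["t"],s["tcp_pos"],s["wrist_force"])
d=bot.get_image("scene"); meas(d,G); cv2.imwrite("pics/s6.png",d["image"])
E
```

```text
13.9 [0.452  0.2906 0.1995] [ 0.1501 -0.5494 -0.2439]
short top z pct [0.0696 0.0706 0.0709 0.0712] foot [0.4523 0.1209]
middle top z pct [0.09   0.0937 0.0944 0.0954] foot [ 0.5022 -0.0796]
tall top z pct [0.1169 0.12   0.1204 0.1209] foot [0.4516 0.2883]
```

View pics/s6.png

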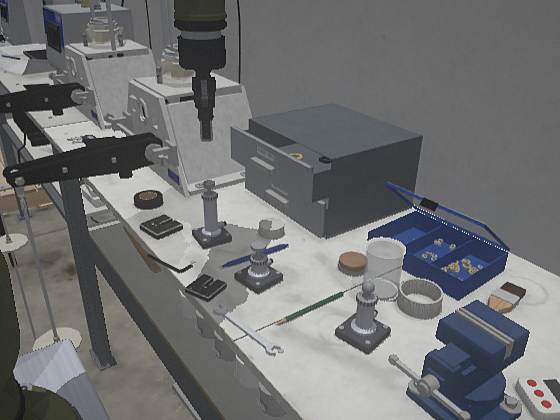

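All three gauges stand upright where they started, at about (211,225), (259,270) and (363,325). Each plunger is in by about 10 mm and the gripper is clear above the tall gauge.

```bash
python3 -c "
from cell import bot
print(bot.finish_job())"
```

```text
the job is handed in; nothing more can be done
None
```

I pressed the plungers in order (short, middle, tall), each to about 10 mm; the last camera check showed the gauges upright where they started. The job is handed in; no verdict was returned.

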